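# Load the wide coil into the trough wagon with the spring-gated loader

### The arm

A 6-joint arm with a two-finger parallel gripper is mounted at the origin on the work surface. World frame = base frame: x ahead of the robot, y to its left, z up, the work surface at z = 0. Lengths are in mm, angles in rad, forces in N, time in s.
With the tool pointing down it reaches from about 425 to 1125 mm from the base axis. Payload 14.9 kg.
Tool frame: the origin (TCP) lies midway between the tips of the shut fingers; the grasp point (between the pads) lies 19 mm behind it (robot.tcp_to_grasp is the distance from the TCP to the grasp point, in mm); z points along the fingers, y is the line along which they close (so a half turn about z gives the same grasp; the last joint's range is limited). The gripper opens to 91 mm and grips with 3 to 60 N. Pads are 32 mm wide; open, the fingers measure 118 mm over their backs; the gripper's body (76 mm by 178 mm) begins 60 mm behind the grasp point.
Start: joints at [1.204, 0.379, 1.734, -0, 1.028, -0.033], TCP at [229.352, 661.374, 213.932] pointing down, gripper open.
Joint ranges: [-2.77, 2.77], [-0.74, 2.19], [0, 2.66], [-1.06, 4.2], [0.31, 2.87], [-3.08, 3.08]. Speed limits (rad/s): [1.89, 1.89, 2.39, 3.14, 3.14, 3.14].

### API

Orientations are given as a rotation vector (axis times angle).
In Python, from rig import monitor, optics, order, robot gives the robot as it stands. The module is installed in compiled form; this text tells all that it offers.
- The arm moves only by the tool send_rows, never from a script. Its argument "increments" is a list of rows, each an object with "gripper": the opening, from -1 (shut) to 1 (fully open); "delta_pos": the shift along the tool's x, y, z in cm, a list of three; "rotation": the turn, a rotation vector about the tool's x, y, z in degrees, a list of three. A call has 1 to 12 rows; each row is the pose to reach, as a shift and turn from the pose commanded when the call began, along the tool's axes at that moment; what a row does not reach only later rows make up. A row lasts 1/10 s, in which the tool goes at most 50 mm and 8.59 degrees, less where a joint would pass 70% of its speed; a pose out of reach is approached as far as the arm can. A call with a gripper value outside its range is refused whole. The fingers move at their own pace and stop on an object; "squeeze" is the grip in N (left out, the last holds). Time passes only in rows, so rows that repeat a pose let the fingers close. It gives the time, the measured TCP pose, the force, the opening and the grip force at its end, in the units of the state.
- monitor.read_state(): the state, without advancing time (a new reading comes with each control period).
- optics.get_image(name): name is "side" or "top"; returns a dict with "frame" (420x560x3 uint8, blue, green, red), "fx", "fy", "cx", "cy" (pixels), "distortion" ([k1, k2, p1, p2, k3] as OpenCV has them; the pictures are not rectified), "R" (3x3) and "t" (3): a world point X has camera coordinates R X + t. Camera axes: x right, y down, z forward; pixel columns grow to the right and rows downward; lengths in mm; the calibration is good to about 2 mm. A picture is of the moment at which its call begins. There is no depth.
- order.finish_job(): hands the job in; it is judged then, once.
The state is a dict: "time": time; "q": joint angles; "joint_vel": joint speeds; "effort": joint torques, N m; "tcp_pos": TCP position; "eef_rot": TCP orientation; "ft_force": force on the tool from outside, world axes, zero at the start; "wrist_torque": the same for the moment, N m; "width": finger opening in mm; "grasp_force": force on a finger pad.
Only numpy, scipy, OpenCV 4.12 (cv2) and the standard library are available. Lean on these libraries where they do the work, as an engineer would, in place of code of your own. Each camera call takes 0.05 s, during which the arm holds its last target. There are 200 camera calls.

### The job

Lift the full-size wide coil out of the three-cell tray, set it down in the empty wooden saddle and let go, then take it again by its two flat ends and lower it, without dropping it, into the pocket at the top of the small loading ramp, where it rests against the gate. Then twist the black spring knob on the control box clockwise all the way to its stop and hold it there so that the gate sinks and the coil rolls into the trough of the wagon, and only then let go and let it spring back home. Leave the two other coils and the toy car near the robot where they are.

Things in the scene. Friction and masses are not known exactly. Their poses are not given: they have to be found in the camera images.
- coil: the load: solid bare-metal coil, 50 mm diameter, 44 mm wide between flat ends (no real hole), 0.14 to 0.28 kg. Origin at its centre, its y axis is the coil's axis (level; it may be rolled about it). Starts in any one of the tray's cells, axis along the tray's y, centre 35 mm above the table, ends 2 to 3 mm from the cell walls: there it can only be gripped across the diameter, along the tray's x.
- narrow_coil: bystander in the tray: coil of the same 50 mm diameter but only 26 mm wide; origin at its centre, y is its axis. Stays there (moving it over 30 mm fails).
- small_coil: bystander in the tray: coil 44 mm wide but only 36 mm in diameter; origin at its centre, y is its axis. Stays there (moving it over 30 mm fails).
- car: bystander: grey toy car 90 x 38 x 33 mm standing on the table between the robot and the other things; origin on the table under its centre, x along its length. Stays there (moving it over 30 mm fails).
- tray: fixed light-wood tray, 138 mm (its x) by 163 mm (its y), walls 52 mm high, 4 mm thick; three cells in a row along y, pitch 53 mm, each 130 mm (x) by 49 mm (y) inside. Low bars on the floor keep the coils at the middle of each cell's length. Origin on the table under its centre.
- saddle_seat (a point): centre of a 50 mm coil resting in the fixed wooden saddle, 39 mm above the table; the point's y axis is the axis the coil lies along. The saddle is a base of 70 mm (x) by 60 mm (y) by 8 mm with two round bars along y, 40 mm long, tops at 18 mm, outer edges at x = +-20 mm, so the coil's sides and ends stay free for the fingers.
- loader: fixed ramp with wagon. Origin on the table under the pocket; x down the ramp, y along the coil's axis in it. Deck 75 mm high at the origin, falling 12 deg to +x; side rails 8 mm over the deck, 54 mm apart. Pocket: between back stop (46 mm over deck) and gate (42 mm), 61 mm apart: no room there for fingers, so lower the coil by its flat ends, tips 10 mm over deck. Top 130 mm.
- pocket (a point): centre of the coil when it rests in the pocket against the gate, 99.5 mm above the table (x, y axes as the loader's). There the gate is only 1 mm ahead of it, the back stop 10 mm behind: lower it 3 to 5 mm up the ramp (-x) of this point and within 4 mm sideways; let go, it rolls to the gate.
- wagon_seat (a point): centre of the coil when it lies at the bottom of the wagon's V trough, 52 mm above the table (axes as the loader's). Trough 100 mm long (y); the wagon is 110 mm wide (x), 270 mm long (y), near wall 50 mm high, far wall 98 mm, trough ends 75 mm.
- knob_grip (a point): point on the knob's vertical axis at the height to grip, 93 mm above the table. The knob is a black bar 44 mm long (along the point's x as it turns), 13 mm thick (y), top at 100 mm, underside at 72 mm, on a 26 mm hub in the middle of the fixed grey control box, 110 x 110 x 60 mm. Grip it across the 13 mm from above.
- knob (a joint): turn of the knob, rad: 0 = home, 1.2 = stop; grows clockwise seen from above. A spring returns it to 0 (0.05 Nm at home, 0.19 Nm at the stop). It lowers the ramp's gate in proportion; the gate is flush with the deck only from 1.1 rad on. The coil then needs about a second to roll into the wagon; the gate rises as the knob returns.
Mind the look-alikes: they are no part of the job. Leave any green or yellow look-alike of the part that bears saddle_seat alone. What is shaped like the part that bears knob_grip but purple is not meant.

How it is judged (in metres and radians):
On the way, in this order (a step that is already met when the one before it is completed fails the run):
1. the coil stands in the saddle, let go (distance between coil and saddle_seat below 0.012 m and angle between the y axis of coil and the y axis of saddle_seat, either way round below 0.2 rad and linear speed of coil below 0.03 m/s and contact force between the fingers and coil below 0.05 N), for 0.2 s.
2. the coil rests in the loader's pocket against the shut gate, let go (distance between coil and pocket below 0.012 m and angle between the y axis of coil and the y axis of loader, either way round below 0.2 rad and value of joint knob below 0.1 rad and linear speed of coil below 0.03 m/s and contact force between the fingers and coil below 0.05 N), for 0.2 s.
3. the knob is held at its stop until the coil lies in the wagon's trough (value of joint knob above 1.12 rad and horizontal distance between coil and wagon_seat below 0.035 m and x of coil in the frame of wagon_seat between -0.012 and 0.012 m and z of coil in the frame of wagon_seat below 0.008 m and angle between the y axis of coil and the y axis of loader, either way round below 0.35 rad), for 0.2 s.
At the end, for the whole second after the job is handed in: the coil lies at rest at the bottom of the wagon's trough (centre within 12 mm across and 35 mm along of the seat, not more than 8 mm high, axis within 20 degrees of the trough), and the knob is back home (below 0.08 rad) (horizontal distance between coil and wagon_seat below 0.035 m and x of coil in the frame of wagon_seat between -0.012 and 0.012 m and z of coil in the frame of wagon_seat below 0.008 m and angle between the y axis of coil and the y axis of loader, either way round below 0.35 rad and linear speed of coil below 0.03 m/s and value of joint knob below 0.08 rad); the robot touches nothing.
It fails at once if the coil is dropped: it falls free faster than 0.5 m/s while the knob is at home (contact force between the fingers and coil below 0.01 N and value of joint knob below 0.2 rad and linear speed of coil above 0.5 m/s).
It fails at once if one of the other coils or the toy car near the robot is moved by more than 30 mm (distance of any of narrow_coil, small_coil, car from where it was at the start of the episode above 0.03 m).
It also fails if it takes over 72 s, if anything falls off the work surface, if the arm or the gripper's body presses on something with over 40 N, if the wrist force passes 120 N, or if a joint passes its speed limit or range.

## Working session

There is one attempt and no reset: what is moved stays moved. The work goes in short steps, Python scripts to look and compute and a tool call to move; the robot and the scene stay as the last step left them, time stands still between calls to the robot, and variables do not carry over. Pictures are saved under pics/ and viewed, at most 10 in all, crops included, and the job is handed in when it is done.

Besides the shell and the picture viewer there is one more tool, called by a JSON object that holds its "op" and its "data". send_rows: Moves the arm, as the interface text tells. Its arguments: {"type":"object","properties":{"increments":{"type":"array","items":{"type":"object","properties":{"gripper":{"type":"number"},"delta_pos":{"type":"array","items":{"type":"number"}},"rotation":{"type":"array","items":{"type":"number"}}}}},"squeeze":{"type":"number"}},"required":["increments"]}

```bash
mkdir -p pics
cat > h.py <<'E'
import numpy as np, cv2
from rig import monitor, optics, order, robot
from scipy.spatial.transform import Rotation as R
def load(n):
    d=np.load(n+'.npz'); return d
def snap(n):
    d=optics.get_image(n); cv2.imwrite(f'pics/{n}_raw_{monitor.read_state()["time"]:.2f}.png',d['frame'])
    np.savez(n,**{k:np.array(d[k]) for k in d}); return load(n)
def K(d): return np.array([[d['fx'],0,d['cx']],[0,d['fy'],d['cy']],[0,0,1.]])
def w(d,px,z):  # pixel -> world at height z
    u=cv2.undistortPoints(np.array(px,float).reshape(-1,1,2),K(d),d['distortion']).reshape(-1,2)
    r=np.c_[u,np.ones(len(u))]@d['R']; c=-d['R'].T@d['t']
    return c+r*((z-c[2])/r[:,2])[:,None]
def p(d,X):
    return cv2.projectPoints(np.array(X,float).reshape(-1,1,3),cv2.Rodrigues(d['R'])[0],d['t'],K(d),d['distortion'])[0].reshape(-1,2)
E
python3 - <<'E'
from h import *
for n in('top','side'):
    d=snap(n); cv2.imwrite(f'pics/{n}1.png',cv2.resize(d['frame'],(800,600),interpolation=cv2.INTER_CUBIC)); print(n,-d['R'].T@d['t'],d['R'].round(3).tolist(),d['fx'],d['distortion'])
s=monitor.read_state();print(s, robot.tcp_to_grasp)
E
```

```text
top [ 355.07421003  -60.72919491 1205.00928716] [[-0.016, -1.0, -0.006], [-0.994, 0.016, -0.105], [0.105, 0.004, -0.994]] 444.3653535566663 [-0.04576152  0.          0.          0.          0.        ]
side [430.0767963  799.85971554 716.67800188] [[-0.999, -0.047, -0.022], [-0.01, 0.583, -0.812], [0.051, -0.811, -0.583]] 382.48051656080344 [-0.02424023  0.          0.          0.          0.        ]
{'time': 0.1, 'q': array([ 1.20369665e+00,  3.79343756e-01,  1.73471862e+00,  4.09494176e-05,
        1.02850777e+00, -3.32762812e-02]), 'joint_vel': array([-8.93615269e-04, -2.47752726e-03, -1.32880378e-03,  3.98141860e-05,
       -2.63029028e-03,  1.16884770e-04]), 'effort': array([-2.97178020e-03, -7.65030456e+01, -4.35292196e+01,  6.50627771e-02,
        3.98176443e-02, -5.23226083e-05]), 'tcp_pos': array([229.21383398, 661.03297055, 213.36435883]), 'eef_rot': array([-5.21931874e-01, -3.09770110e+00,  1.49371528e-03]), 'ft_force': array([ 0.21361024,  0.62607687, -0.82884977]), 'wrist_torque': array([-0.00187511, -0.01453761, -0.03631983]), 'grasp_force': 0.0, 'width': 90.96415461742936} 18.8
```

View pics/top1.png

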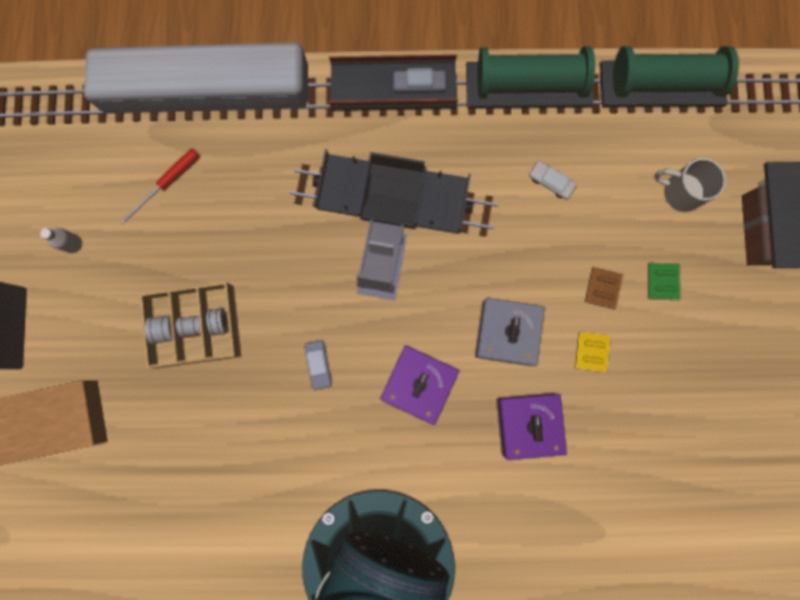

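View pics/side1.png

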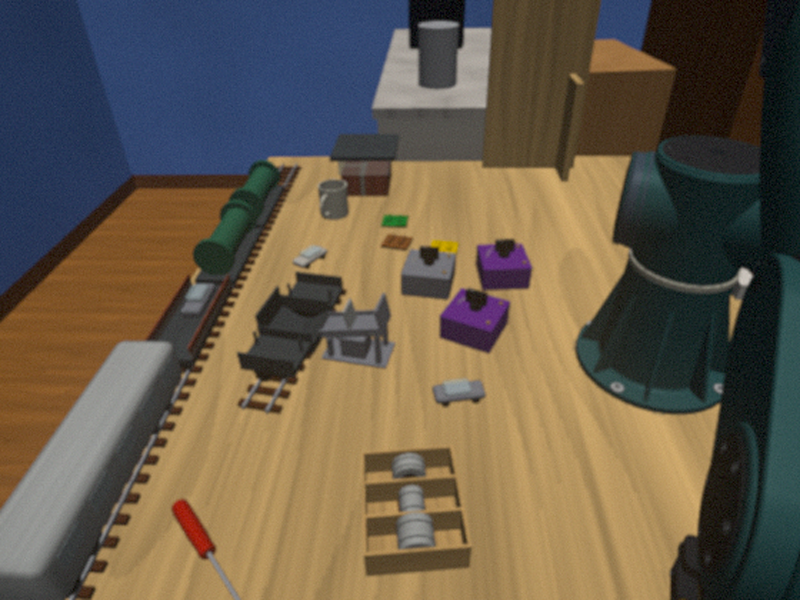

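The top picture shows, left to right in the tray, coils at (157,328) wide and full-size, (188,326) small diameter, and (216,321) narrow. The side view agrees: the wide one is nearest that camera, at (416,527). Look-alikes:
- **Saddles:** brown (604,287) is the wooden one. Green (664,281) and yellow (593,351) are decoys.
- **Boxes:** grey (511,331) is the one meant. Purple (420,385) and (533,427) are decoys.
- **Loader:** grey at (382,260).

Next I'll check close crops.

```bash
cat > crop.py <<'E'
from h import *
def comp(d,cs,out):
    t=[]
    for (x,y) in cs:
        x0,y0=x-40,y-30; c=cv2.resize(d['frame'][y0:y0+60,x0:x0+80],(400,300),interpolation=cv2.INTER_CUBIC)
        for k in range(0,80,10):
            cv2.line(c,(k*5,0),(k*5,6),(0,0,255),1); cv2.putText(c,str(x0+k),(k*5,15),0,.3,(0,0,255),1)
        for k in range(0,60,10):
            cv2.line(c,(0,k*5),(6,k*5),(0,0,255),1); cv2.putText(c,str(y0+k),(0,k*5+10),0,.3,(255,0,0),1)
        t.append(c)
    cv2.imwrite(out,np.vstack([np.hstack(t[:2]),np.hstack(t[2:])]))
if __name__=='__main__':
    comp(load('top'),[(133,228),(267,182),(358,232),(423,201)],'pics/ctop.png')
    comp(load('side'),[(290,355),(250,230),(300,190),(278,170)],'pics/cside.png')
E
python3 crop.py
```

```text
(no output)
```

View pics/ctop.png

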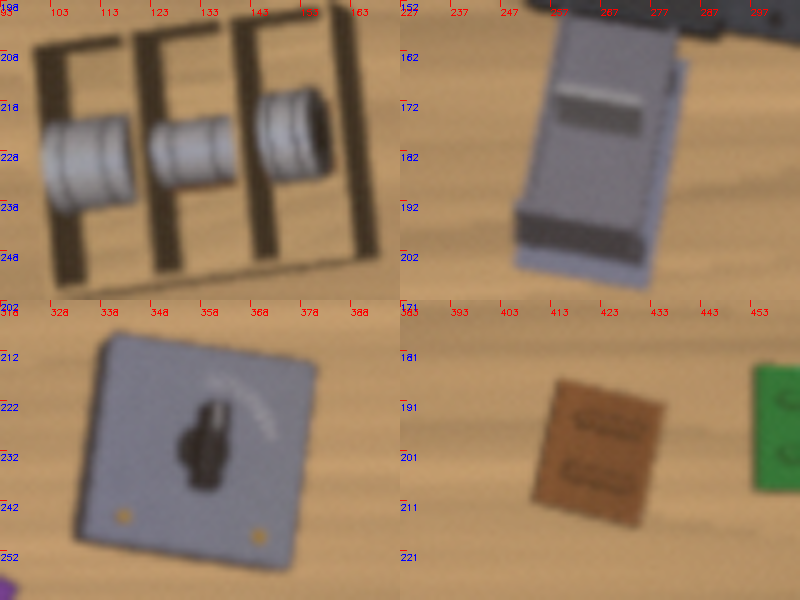

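View pics/cside.png

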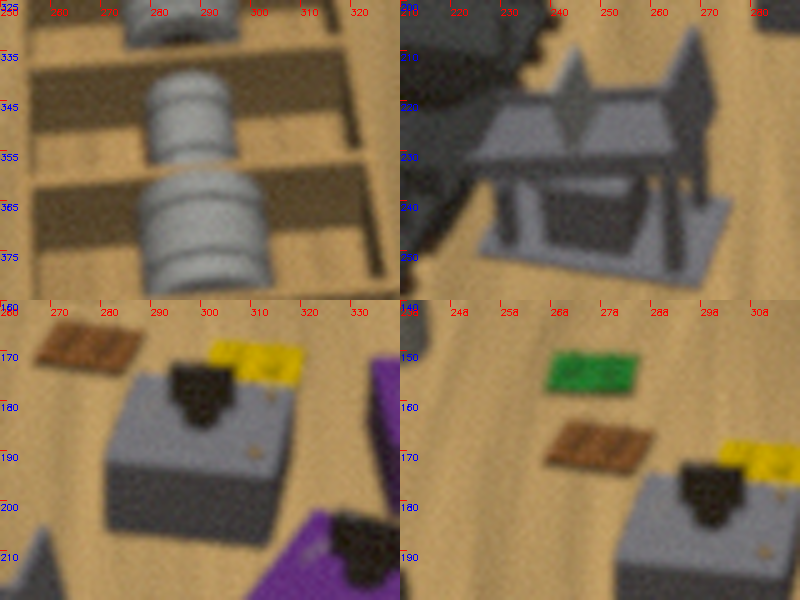

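```bash
cat > fit.py <<'E'
from h import *
from scipy.optimize import least_squares
T=load('top');S=load('side')
def px(X,ox,oy,cx,cy): return [(X-ox+.5)/5-.5+cx,(Y-oy+.5)/5-.5+cy] if 0 else None
def raw(pts,off,org): return (np.array(pts,float)-off+.5)/5-.5+np.array(org)
def tf(q,L):
    L=np.array(L,float); r=R.from_euler('z',q[2]).as_matrix(); return L@r.T+[q[0],q[1],0]
def fit(d,L,P,q0):
    f=lambda q:(p(d,tf([q[0],q[1],q[2]/100],L))-P).ravel()
    r=least_squares(f,[q0[0],q0[1],q0[2]*100],loss='soft_l1'); q=r.x.copy();q[2]/=100
    return q,f(r.x).reshape(-1,2).round(2)
def show(n,q,e): print(n,q.round(3),'deg',np.degrees(q[2]).round(1),'res',e.tolist())
rows=[77.5,24.5,-28.5]
tray,e=fit(T,[[65,y,52] for y in rows]+[[-65,y,52] for y in rows],raw([(35,50),(133,35),(231,20),(57,287),(155,272),(254,258)],(0,0),(93,198)),[480,480,0]);show('tray',tray,e)
h=55;box,e=fit(T,[[h,h,60],[h,-h,60],[-h,-h,60],[-h,h,60]],raw([(113,332),(317,365),(291,571),(80,538)],(0,300),(318,202)),[480,-150,0]);show('box',box,e)
sad,e=fit(T,[[35,30,8],[35,-30,8],[-35,-30,8],[-35,30,8]],raw([(560,378),(666,404),(640,527),(532,500)],(400,300),(383,171)),[550,-350,0]);show('saddle',sad,e)
c,s=np.cos(np.radians(12)),np.sin(np.radians(12))
def LD(S,y,n): return [S*c+n*s,y,75-S*s+n*c]
load_,e=fit(T,[LD(26,21,42),LD(26,-21,42),LD(-40,31,46),LD(-40,-31,46)],raw([(557,93),(641,109),(518,205),(645,237)],(400,0),(227,152)),[600,60,0]);show('loader',load_,e)
knobw=w(T,raw([(214,400),(206,489),(203,450)],(0,300),(318,202)),100).round(1);print('knob',knobw.tolist())
coil=tf(tray,[[0,53,35]])[0];print('coil',coil, 'reach',np.hypot(*coil[:2]))
if __name__=='__main__':
    def dr(img,d,x0,y0,k,L,q,col,close=True):
        P=p(d,tf(q,L)); P=((P-[x0,y0]+.5)*k-.5)
        cv2.polylines(img,[np.round(P).astype(int)],close,col,1)
    def box3(x,y,z0,z1): return [[[a*x,b*y,z] for a,b in((1,1),(1,-1),(-1,-1),(-1,1))] for z in(z0,z1)]
    t=np.linspace(0,2*np.pi,40)
    ring=lambda y0,r,y,x0,z0:[[x0+r*np.cos(a),y0+y,z0+r*np.sin(a)] for a in t]
    plate=lambda s_,w_,n:[LD(s_,w_,0),LD(s_,w_,n),LD(s_,-w_,n),LD(s_,-w_,0)]
    items=[]
    items+=[(tray,b,(0,255,0)) for b in box3(69,81.5,0,52)]+[(tray,ring(53,25,v,0,35),(0,0,255)) for v in(-22,22)]
    items+=[(box,b,(0,255,0)) for b in box3(55,55,0,60)+box3(22,6.5,100,72)]
    items+=[(sad,b,(0,255,0)) for b in box3(35,30,0,8)]
    items+=[(load_,plate(26,21,42),(0,255,0)),(load_,plate(-35,31,46),(0,255,255))]+[(load_,ring(0,25,v,5.2,99.5),(0,0,255)) for v in(-22,22)]+[(load_,[LD(-35,v,8),LD(40,v,8)],(255,0,255)) for v in(27,-27)]
    for n,d,cs in(('top',T,[(133,228),(267,182),(358,232),(423,201)]),('side',S,[(290,350),(250,230),(300,190),(270,165)])):
        ts=[]
        for x,y in cs:
            im=cv2.resize(d['frame'][y-30:y+30,x-40:x+40],(400,300),interpolation=cv2.INTER_CUBIC)
            for q,L,col in items: dr(im,d,x-40,y-30,5,L,q,col)
            ts.append(im)
        cv2.imwrite(f'pics/ov_{n}.png',np.vstack([np.hstack(ts[:2]),np.hstack(ts[2:])]))
E
python3 fit.py
```

```text
tray [4.45335e+02 3.44121e+02 1.20000e-01] deg 6.9 res [[-0.27, -1.08], [-0.19, -0.81], [-0.03, -0.53], [-0.11, 0.53], [0.21, 0.83], [0.4, 0.93]]
box [ 4.22772e+02 -2.47782e+02 -1.75000e-01] deg -10.0 res [[-0.48, -0.46], [0.65, -0.39], [0.01, 0.5], [-0.12, 0.34]]
saddle [ 5.06732e+02 -4.36086e+02 -2.63000e-01] deg -15.1 res [[-0.05, -0.17], [0.06, -0.04], [-0.08, 0.09], [0.07, 0.12]]
loader [ 5.3997e+02 -1.1488e+01 -1.7500e-01] deg -10.0 res [[0.64, 0.32], [0.39, -0.27], [-0.31, 1.14], [-0.73, -1.29]]
knob [[445.8, -248.9, 100.0], [401.4, -243.4, 100.0], [420.9, -242.5, 100.0]]
coil [438.99135173 396.73957793  35.        ] reach 591.7057542322644
```

View pics/ov_top.png

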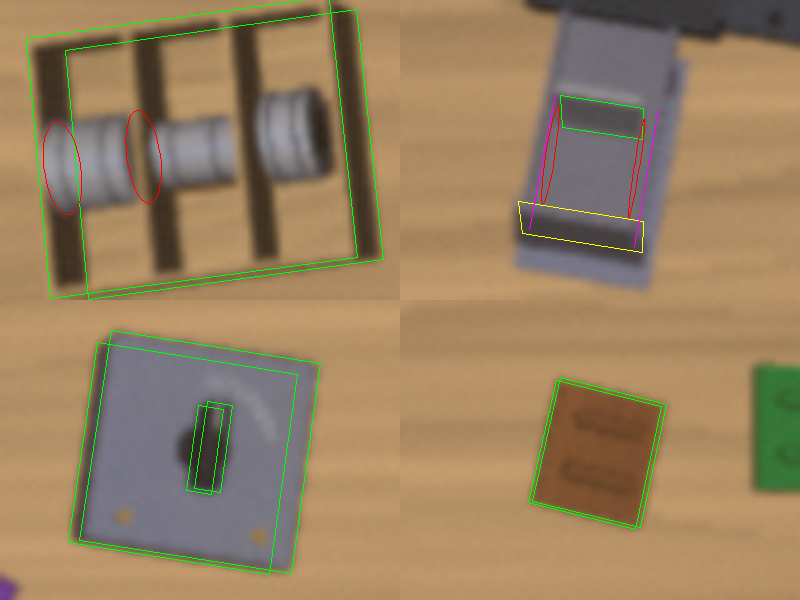

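View pics/ov_side.png

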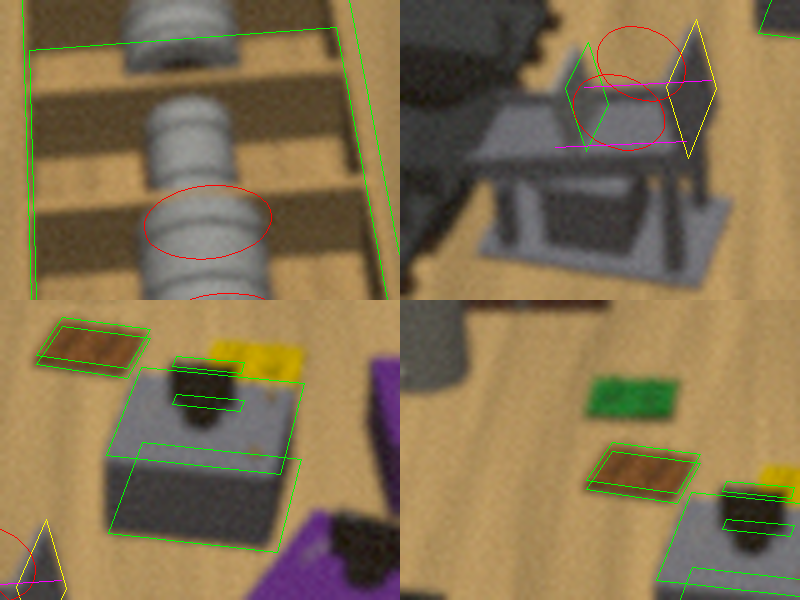

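The overlays confirm the wide coil: its near end is hidden by the cell wall, and only the right-hand narrow coil shows an end face. Tray, box and saddle fit within about 2 mm. The loader may sit 2–4 mm further along +x, so I'll check that again with the coil held above it. Next is a planning helper.

```bash
cat > plan.py <<'E'
from h import *
import sys
# usage: plan.py x y z yawdeg(direction of tool y in world, mod 180)
s=monitor.read_state(); r=R.from_rotvec(s['eef_rot']); M=r.as_matrix()
def go(x,y,z,yaw):
    cur=np.degrees(np.arctan2(M[1,1],M[0,1]))
    for k in(0,180):
        a=(yaw+k-cur+180)%360-180
        G=R.from_euler('z',yaw+k,degrees=True)*R.from_matrix(np.array([[0,1,0],[1,0,0],[0,0,-1.]]).T)
        G=R.from_matrix(np.column_stack([np.cross([np.cos(np.radians(yaw+k)),np.sin(np.radians(yaw+k)),0],[0,0,-1]),[np.cos(np.radians(yaw+k)),np.sin(np.radians(yaw+k)),0],[0,0,-1]]))
        rv=np.degrees((r.inv()*G).as_rotvec()); d=M.T@(np.array([x,y,z])-s['tcp_pos'])
        print('dpos cm',(d/10).round(2).tolist(),'rot',rv.round(1).tolist(),'worldturn',round(a,1))
a=list(map(float,sys.argv[1:]))
print('t',round(s['time'],2),'tcp',s['tcp_pos'].round(1),'q',s['q'].round(2),'w',round(s['width'],1),'gf',s['grasp_force'],'F',s['ft_force'].round(1),'tool y',np.degrees(np.arctan2(M[1,1],M[0,1])).round(1))
for i in range(0,len(a),4): go(*a[i:i+4])
E
python3 plan.py 439 397 150 6.9
```

```text
t 0.1 tcp [229.2 661.  213.4] q [ 1.2   0.38  1.73  0.    1.03 -0.03] w 91.0 gf 0.0 F [ 0.2  0.6 -0.8] tool y 70.9
dpos cm [-28.47, -18.07, 6.35] rot [-0.1, 0.0, 64.0] worldturn -64.0
dpos cm [-28.47, -18.07, 6.35] rot [-0.0, -0.1, -116.0] worldturn 116.0
```

{"op": "send_rows", "data": {"increments": [{"delta_pos": [-7, -4.5, 1.6], "rotation": [0, 0, 8], "gripper": 0.54}, {"delta_pos": [-10.7, -6.8, 2.4], "rotation": [0, 0, 16], "gripper": 0.54}, {"delta_pos": [-14.2, -9, 3.2], "rotation": [0, 0, 24], "gripper": 0.54}, {"delta_pos": [-17.8, -11.3, 4], "rotation": [0, 0, 32], "gripper": 0.54}, {"delta_pos": [-21.4, -13.6, 4.8], "rotation": [0, 0, 40], "gripper": 0.54}, {"delta_pos": [-24.9, -15.8, 5.6], "rotation": [0, 0, 48], "gripper": 0.54}, {"delta_pos": [-28.5, -18.1, 6.3], "rotation": [0, 0, 56], "gripper": 0.54}, {"delta_pos": [-28.5, -18.1, 6.3], "rotation": [0, 0, 64], "gripper": 0.54}, {"delta_pos": [-28.5, -18.1, 6.3], "rotation": [0, 0, 64], "gripper": 0.54}, {"delta_pos": [-28.5, -18.1, 6.3], "rotation": [0, 0, 64], "gripper": 0.54}, {"delta_pos": [-28.5, -18.1, 6.3], "rotation": [0, 0, 64], "gripper": 0.54}]}}

```text
time: 1.2
tcp_pos: [438.9, 397.6, 151.0]
eef_rot: [-2.079, -2.355, -0.0]
ft_force: [-0.2, 0.3, -0.0]
width: 70.4
grasp_force: 0.0
```

```bash
python3 plan.py 439 397 75 6.9 438 397 18 6.9
```

```text
t 1.2 tcp [438.9 397.6 151. ] q [0.7  0.3  1.98 0.   0.86 0.57] w 70.4 gf 0.0 F [-0.2  0.3 -0. ] tool y 7.1
dpos cm [-0.07, 0.0, 7.6] rot [0.0, -0.0, 0.2] worldturn -0.2
dpos cm [-0.07, 0.0, 7.6] rot [0.0, 0.0, -179.8] worldturn 179.8
dpos cm [-0.05, -0.1, 13.3] rot [0.0, -0.0, 0.2] worldturn -0.2
dpos cm [-0.05, -0.1, 13.3] rot [0.0, 0.0, -179.8] worldturn 179.8
```

{"op": "send_rows", "data": {"increments": [{"delta_pos": [0, 0, 4], "gripper": 0.54}, {"delta_pos": [-0.1, 0, 7], "gripper": 0.54}, {"delta_pos": [-0.1, -0.1, 9], "gripper": 0.54}, {"delta_pos": [-0.1, -0.1, 10.5], "gripper": 0.54}, {"delta_pos": [-0.1, -0.1, 12], "gripper": 0.54}, {"delta_pos": [-0.1, -0.1, 13.2], "gripper": 0.54}, {"delta_pos": [-0.1, -0.1, 13.2], "gripper": 0.54}]}}

```text
validation failed for argument at $.in...
```

{"op": "send_rows", "data": {"increments": [{"delta_pos": [0, 0, 0], "gripper": 0.1}, {"delta_pos": [0, 0, 0], "gripper": 0.0}, {"delta_pos": [0, 0, 0], "gripper": -0.1}, {"delta_pos": [0, 0, 0], "gripper": -0.2}, {"delta_pos": [0, 0, 0], "gripper": -0.2}, {"delta_pos": [0, 0, 0], "gripper": -0.2}], "squeeze": 40}}

```text
validation failed for argument at $.in...
```

{"op": "send_rows", "data": {"increments": [{"delta_pos": [0, 0, 4], "rotation": [0, 0, 0], "gripper": 0.54}, {"delta_pos": [-0.1, 0, 7], "rotation": [0, 0, 0], "gripper": 0.54}, {"delta_pos": [-0.1, -0.1, 9], "rotation": [0, 0, 0], "gripper": 0.54}, {"delta_pos": [-0.1, -0.1, 10.5], "rotation": [0, 0, 0], "gripper": 0.54}, {"delta_pos": [-0.1, -0.1, 12], "rotation": [0, 0, 0], "gripper": 0.54}, {"delta_pos": [-0.1, -0.1, 13.2], "rotation": [0, 0, 0], "gripper": 0.54}, {"delta_pos": [-0.1, -0.1, 13.2], "rotation": [0, 0, 0], "gripper": 0.54}]}}

```text
time: 1.9
tcp_pos: [437.9, 395.6, 17.7]
eef_rot: [-2.083, -2.351, 0.003]
ft_force: [0.2, 0.9, 0.9]
width: 70.7
grasp_force: 0.0
```

{"op": "send_rows", "data": {"increments": [{"delta_pos": [0, 0, 0], "rotation": [0, 0, 0], "gripper": 0.2}, {"delta_pos": [0, 0, 0], "rotation": [0, 0, 0], "gripper": 0.1}, {"delta_pos": [0, 0, 0], "rotation": [0, 0, 0], "gripper": 0.0}, {"delta_pos": [0, 0, 0], "rotation": [0, 0, 0], "gripper": -0.1}, {"delta_pos": [0, 0, 0], "rotation": [0, 0, 0], "gripper": -0.2}, {"delta_pos": [0, 0, 0], "rotation": [0, 0, 0], "gripper": -0.2}, {"delta_pos": [0, 0, 0], "rotation": [0, 0, 0], "gripper": -0.2}], "squeeze": 40}}

```text
time: 2.6
tcp_pos: [440.4, 397.1, 20.5]
eef_rot: [2.083, 2.35, 0.007]
ft_force: [5.8, -0.4, 1.5]
width: 49.2
grasp_force: 40.0
```

{"op": "send_rows", "data": {"increments": [{"delta_pos": [0, 0.1, -1], "rotation": [0, 0, 0], "gripper": -0.2}, {"delta_pos": [0, 0.2, -2.5], "rotation": [0, 0, 0], "gripper": -0.2}, {"delta_pos": [0, 0.2, -5], "rotation": [0, 0, 0], "gripper": -0.2}, {"delta_pos": [0, 0.2, -8], "rotation": [0, 0, 0], "gripper": -0.2}, {"delta_pos": [0, 0.2, -12], "rotation": [0, 0, 0], "gripper": -0.2}, {"delta_pos": [0, 0.2, -16], "rotation": [0, 0, 0], "gripper": -0.2}, {"delta_pos": [0, 0.2, -18], "rotation": [0, 0, 0], "gripper": -0.2}, {"delta_pos": [0, 0.2, -18], "rotation": [0, 0, 0], "gripper": -0.2}]}}

```text
time: 3.4
tcp_pos: [441.6, 397.1, 203.2]
eef_rot: [2.084, 2.35, 0.009]
ft_force: [0.9, -0.1, -2.2]
width: 49.4
grasp_force: 40.0
```

```bash
python3 plan.py 480 200 200 0 500 0 200 -5 480 -220 200 -10 507 -436 160 -15.1
```

```text
t 3.4 tcp [441.6 397.1 203.2] q [0.69 0.23 1.96 0.   0.95 0.57] w 49.4 gf 39.99298274517059 F [ 0.9 -0.1 -2.2] tool y 6.9
dpos cm [-20.03, 1.45, 0.27] rot [0.3, -0.2, 6.9] worldturn -6.9
dpos cm [-20.03, 1.45, 0.27] rot [0.3, 0.4, -173.1] worldturn 173.1
dpos cm [-40.12, 1.04, 0.2] rot [0.3, -0.2, 11.9] worldturn -11.9
dpos cm [-40.12, 1.04, 0.2] rot [0.3, 0.4, -168.1] worldturn 168.1
dpos cm [-61.73, -3.58, 0.11] rot [0.2, -0.2, 16.9] worldturn -16.9
dpos cm [-61.73, -3.58, 0.11] rot [0.3, 0.4, -163.1] worldturn 163.1
dpos cm [-83.51, -3.5, 4.04] rot [0.2, -0.2, 22.0] worldturn -22.0
dpos cm [-83.51, -3.5, 4.04] rot [0.3, 0.3, -158.0] worldturn 158.0
```

{"op": "send_rows", "data": {"increments": [{"delta_pos": [-1.5, 0.1, 0], "rotation": [0, 0, 0.5], "gripper": -0.2}, {"delta_pos": [-4, 0.3, 0], "rotation": [0, 0, 1.2], "gripper": -0.2}, {"delta_pos": [-8, 0.6, 0.1], "rotation": [0, 0, 2.5], "gripper": -0.2}, {"delta_pos": [-12, 0.9, 0.1], "rotation": [0, 0, 4], "gripper": -0.2}, {"delta_pos": [-16, 1.2, 0.2], "rotation": [0, 0, 5.5], "gripper": -0.2}, {"delta_pos": [-20, 1.4, 0.2], "rotation": [0, 0, 6.9], "gripper": -0.2}, {"delta_pos": [-24, 1.4, 0.2], "rotation": [0, 0, 8], "gripper": -0.2}, {"delta_pos": [-28, 1.3, 0.2], "rotation": [0, 0, 9], "gripper": -0.2}, {"delta_pos": [-32, 1.2, 0.2], "rotation": [0, 0, 10], "gripper": -0.2}, {"delta_pos": [-36, 1.1, 0.2], "rotation": [0, 0, 11], "gripper": -0.2}, {"delta_pos": [-39, 1, 0.2], "rotation": [0, 0, 12], "gripper": -0.2}, {"delta_pos": [-40, 1, 0.2], "rotation": [0, 0, 12], "gripper": -0.2}]}}

```text
time: 4.6
tcp_pos: [496.8, -2.6, 195.6]
eef_rot: [-2.321, -2.115, 0.003]
ft_force: [-0.2, 0.6, -3.2]
width: 49.3
grasp_force: 40.0
```

```bash
python3 plan.py 480 -220 200 -10 507 -436 160 -15.1
```

```text
t 4.6 tcp [496.8  -2.6 195.6] q [-0.05  0.08  2.15 -0.    0.91  0.04] w 49.3 gf 39.993154406547546 F [-0.2  0.6 -3.2] tool y -5.3
dpos cm [-21.81, 0.34, -0.44] rot [-0.1, 0.0, 4.7] worldturn -4.7
dpos cm [-21.81, 0.34, -0.44] rot [-0.0, -0.2, -175.3] worldturn 175.3
dpos cm [-43.06, 5.03, 3.56] rot [-0.1, 0.0, 9.8] worldturn -9.8
dpos cm [-43.06, 5.03, 3.56] rot [-0.1, -0.2, -170.2] worldturn 170.2
```

{"op": "send_rows", "data": {"increments": [{"delta_pos": [-2, 0.1, 0], "rotation": [0, 0, 0.5], "gripper": -0.2}, {"delta_pos": [-5.5, 0.1, -0.1], "rotation": [0, 0, 1.2], "gripper": -0.2}, {"delta_pos": [-9.5, 0.2, -0.2], "rotation": [0, 0, 2.2], "gripper": -0.2}, {"delta_pos": [-13.5, 0.2, -0.3], "rotation": [0, 0, 3.2], "gripper": -0.2}, {"delta_pos": [-18, 0.3, -0.4], "rotation": [0, 0, 4.2], "gripper": -0.2}, {"delta_pos": [-22, 0.5, -0.2], "rotation": [0, 0, 5], "gripper": -0.2}, {"delta_pos": [-26, 1.2, 0], "rotation": [0, 0, 6], "gripper": -0.2}, {"delta_pos": [-30, 2.2, 0.8], "rotation": [0, 0, 7], "gripper": -0.2}, {"delta_pos": [-34, 3.2, 1.6], "rotation": [0, 0, 8], "gripper": -0.2}, {"delta_pos": [-38, 4, 2.4], "rotation": [0, 0, 9], "gripper": -0.2}, {"delta_pos": [-41.5, 4.7, 3.2], "rotation": [0, 0, 9.8], "gripper": -0.2}, {"delta_pos": [-43, 5, 3.5], "rotation": [0, 0, 9.8], "gripper": -0.2}]}}

```text
time: 5.8
tcp_pos: [508.6, -434.3, 159.7]
eef_rot: [-2.491, -1.911, 0.001]
ft_force: [-0.3, -0.1, -2.2]
width: 49.4
grasp_force: 40.0
```

{"op": "send_rows", "data": {"increments": [{"delta_pos": [0, 0, 0], "rotation": [0, 0, 0], "gripper": -0.2}, {"delta_pos": [0, 0, 0], "rotation": [0, 0, 0], "gripper": -0.2}, {"delta_pos": [0, 0, 0], "rotation": [0, 0, 0], "gripper": -0.2}]}}

```text
time: 6.1
tcp_pos: [509.5, -431.2, 161.9]
eef_rot: [-2.49, -1.915, 0.0]
ft_force: [0.4, -0.5, -1.9]
width: 49.5
grasp_force: 40.0
```

```bash
python3 plan.py 507 -436 60 -15.1 507 -436 22 -15.1
cat > look.py <<'E'
from h import *
import sys
# overlay check: predicted outline of coil in grip; args: axis yaw, dz coil-centre above tcp, crop centres
T=snap('top');S=snap('side');st=monitor.read_state()
yaw,dz=float(sys.argv[1]),float(sys.argv[2]);k=5
ct=st['tcp_pos']+[0,0,dz]
ax=np.array([np.cos(np.radians(yaw)),np.sin(np.radians(yaw)),0]);ex=np.array([-ax[1],ax[0],0])
t=np.linspace(0,2*np.pi,40);ims=[]
for d in(T,S):
    c=p(d,[ct])[0].round().astype(int);x0,y0=c[0]-40,c[1]-60
    x0=max(0,min(x0,480));y0=max(0,min(y0,300))
    im=cv2.resize(d['frame'][y0:y0+120,x0:x0+80],(400,600),interpolation=cv2.INTER_CUBIC)
    for v in(-22,22):
        L=np.array([ct+ax*v+25*(ex*np.cos(a)+np.array([0,0,1])*np.sin(a)) for a in t])
        P=((p(d,L)-[x0,y0]+.5)*k-.5).round().astype(int); cv2.polylines(im,[P],True,(0,0,255),1)
    print(x0,y0);ims.append(im)
cv2.imwrite(sys.argv[3],np.hstack(ims))
E
```

```text
t 6.1 tcp [ 509.5 -431.2  161.9] q [-0.74  0.39  1.83  0.    0.93 -0.48] w 49.5 gf 39.99305605888367 F [ 0.4 -0.5 -1.9] tool y -14.9
dpos cm [-0.53, -0.11, 10.19] rot [-0.0, -0.0, 0.2] worldturn -0.2
dpos cm [-0.53, -0.11, 10.19] rot [0.0, -0.1, -179.8] worldturn 179.8
dpos cm [-0.54, -0.11, 13.99] rot [-0.0, -0.0, 0.2] worldturn -0.2
dpos cm [-0.54, -0.11, 13.99] rot [0.0, -0.1, -179.8] worldturn 179.8
```

{"op": "send_rows", "data": {"increments": [{"delta_pos": [-0.2, 0, 2], "rotation": [0, 0, 0.2], "gripper": -0.2}, {"delta_pos": [-0.5, -0.1, 5], "rotation": [0, 0, 0.2], "gripper": -0.2}, {"delta_pos": [-0.5, -0.1, 8], "rotation": [0, 0, 0.2], "gripper": -0.2}, {"delta_pos": [-0.5, -0.1, 10], "rotation": [0, 0, 0.2], "gripper": -0.2}, {"delta_pos": [-0.5, -0.1, 11.5], "rotation": [0, 0, 0.2], "gripper": -0.2}, {"delta_pos": [-0.5, -0.1, 12.5], "rotation": [0, 0, 0.2], "gripper": -0.2}, {"delta_pos": [-0.5, -0.1, 13.2], "rotation": [0, 0, 0.2], "gripper": -0.2}, {"delta_pos": [-0.5, -0.1, 13.2], "rotation": [0, 0, 0.2], "gripper": -0.2}, {"delta_pos": [-0.5, -0.1, 13.2], "rotation": [0, 0, 0.2], "gripper": -0.2}]}}

```text
time: 7.0
tcp_pos: [507.7, -437.4, 30.7]
eef_rot: [2.494, 1.909, 0.0]
ft_force: [-0.3, -0.6, -2.3]
width: 49.5
grasp_force: 40.0
```

```bash
python3 look.py 74.9 14.5 pics/sad1.png; python3 plan.py 507 -436 24.5 -15.1
```

```text
387 139
238 99
t 7.1 tcp [ 507.8 -437.5   30.8] q [-0.75  0.58  1.84 -0.    0.72 -0.48] w 49.5 gf 39.99307572841644 F [ 0.8 -0.2 -2.5] tool y -15.1
dpos cm [0.13, -0.12, 0.63] rot [0.1, 0.0, -0.0] worldturn 0.0
dpos cm [0.13, -0.12, 0.63] rot [0.1, -0.1, 180.0] worldturn -180.0
```

View pics/sad1.png

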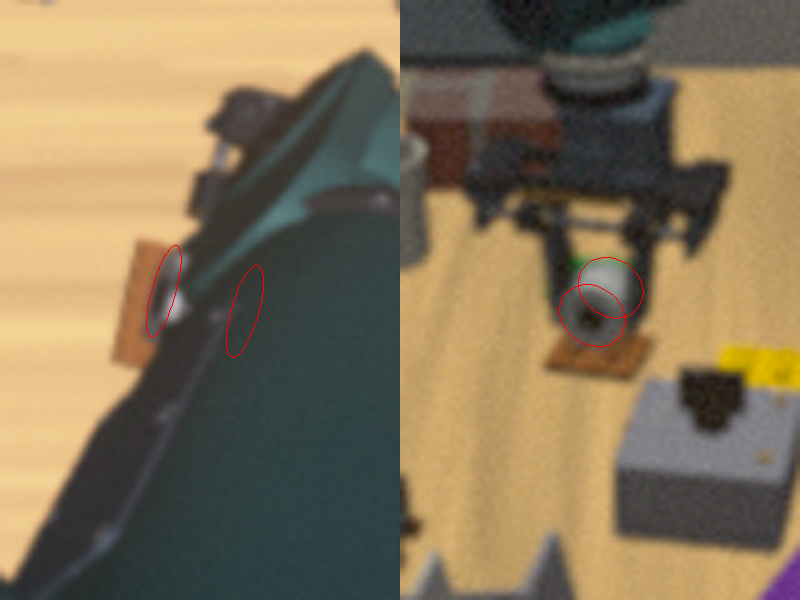

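The side view shows the held coil's near face at (592,317), over the saddle base at (598,357). The top view agrees. Lowering it.

{"op": "send_rows", "data": {"increments": [{"delta_pos": [0.1, -0.1, 0.2], "rotation": [0, 0, 0], "gripper": -0.2}, {"delta_pos": [0.1, -0.1, 0.4], "rotation": [0, 0, 0], "gripper": -0.2}, {"delta_pos": [0.1, -0.1, 0.5], "rotation": [0, 0, 0], "gripper": -0.2}, {"delta_pos": [0.1, -0.1, 0.6], "rotation": [0, 0, 0], "gripper": -0.2}, {"delta_pos": [0.1, -0.1, 0.6], "rotation": [0, 0, 0], "gripper": -0.2}]}}

```text
time: 7.6
tcp_pos: [507.6, -436.6, 25.0]
eef_rot: [2.493, 1.908, 0.001]
ft_force: [1.8, 1.3, 7.2]
width: 49.3
grasp_force: 40.0
```

{"op": "send_rows", "data": {"increments": [{"delta_pos": [0, 0, 0], "rotation": [0, 0, 0], "gripper": 0.15}, {"delta_pos": [0, 0, 0], "rotation": [0, 0, 0], "gripper": 0.3}, {"delta_pos": [0, 0, 0], "rotation": [0, 0, 0], "gripper": 0.5}, {"delta_pos": [0, 0, 0], "rotation": [0, 0, 0], "gripper": 0.54}, {"delta_pos": [0, 0, 0], "rotation": [0, 0, 0], "gripper": 0.54}, {"delta_pos": [0, 0, -3], "rotation": [0, 0, 0], "gripper": 0.54}, {"delta_pos": [0, 0, -7], "rotation": [0, 0, 0], "gripper": 0.54}, {"delta_pos": [0, 0, -10], "rotation": [0, 0, 0], "gripper": 0.54}, {"delta_pos": [0, 0, -10], "rotation": [0, 0, 0], "gripper": 0.54}]}}

```text
time: 8.5
tcp_pos: [508.5, -437.6, 128.4]
eef_rot: [2.49, 1.906, 0.002]
ft_force: [0.2, -0.9, -0.3]
width: 70.3
grasp_force: 0.0
```

```bash
python3 plan.py 508 -437 95 -105.1
```

```text
t 8.5 tcp [ 508.5 -437.6  128.4] q [-0.75  0.44  1.83  0.    0.87 -0.48] w 70.3 gf 0.0 F [ 0.2 -0.9 -0.3] tool y -15.1
dpos cm [0.05, -0.08, 3.34] rot [0.4, -0.1, 90.0] worldturn -90.0
dpos cm [0.05, -0.08, 3.34] rot [0.1, 0.4, -90.0] worldturn 90.0
```

{"op": "send_rows", "data": {"increments": [{"delta_pos": [0, 0, 0.4], "rotation": [0, 0, 8.2], "gripper": 0.54}, {"delta_pos": [0, 0, 0.8], "rotation": [0, 0, 16.4], "gripper": 0.54}, {"delta_pos": [0, 0, 1.2], "rotation": [0, 0, 24.6], "gripper": 0.54}, {"delta_pos": [0, 0, 1.6], "rotation": [0, 0, 32.8], "gripper": 0.54}, {"delta_pos": [0, 0, 2], "rotation": [0, 0, 41], "gripper": 0.54}, {"delta_pos": [0, 0, 2.4], "rotation": [0, 0, 49.2], "gripper": 0.54}, {"delta_pos": [0, 0, 2.8], "rotation": [0, 0, 57.4], "gripper": 0.54}, {"delta_pos": [0, 0, 3.2], "rotation": [0, 0, 65.6], "gripper": 0.54}, {"delta_pos": [0, 0, 3.3], "rotation": [0, 0, 73.8], "gripper": 0.54}, {"delta_pos": [0, 0, 3.3], "rotation": [0, 0, 82], "gripper": 0.54}, {"delta_pos": [0, 0, 3.3], "rotation": [0, 0, 90], "gripper": 0.54}, {"delta_pos": [0, 0, 3.3], "rotation": [0, 0, 90], "gripper": 0.54}]}}

```text
time: 9.7
tcp_pos: [506.3, -435.6, 90.0]
eef_rot: [-3.113, 0.417, 0.001]
ft_force: [0.0, 0.2, 0.2]
width: 70.4
grasp_force: 0.0
```

{"op": "send_rows", "data": {"increments": [{"delta_pos": [0, 0, 0], "rotation": [0, 0, 0], "gripper": 0.54}, {"delta_pos": [0, 0, 0], "rotation": [0, 0, 0], "gripper": 0.54}]}}

```text
time: 9.9
tcp_pos: [506.5, -435.8, 90.6]
eef_rot: [-3.115, 0.408, 0.001]
ft_force: [-0.1, 0.2, -0.0]
width: 70.0
grasp_force: 0.0
```

```bash
python3 plan.py 507.6 -436.6 28 -105.1
```

```text
t 9.9 tcp [ 506.5 -435.8   90.6] q [-0.75  0.49  1.84 -0.    0.81  1.09] w 70.0 gf 0.0 F [-0.1  0.2 -0. ] tool y -104.9
dpos cm [0.13, 0.05, 6.26] rot [-0.0, 0.0, 0.2] worldturn -0.2
dpos cm [0.13, 0.05, 6.26] rot [-0.0, -0.0, -179.8] worldturn 179.8
```

{"op": "send_rows", "data": {"increments": [{"delta_pos": [0.1, 0, 2], "rotation": [0, 0, 0.2], "gripper": 0.54}, {"delta_pos": [0.1, 0, 4], "rotation": [0, 0, 0.2], "gripper": 0.54}, {"delta_pos": [0.1, 0, 5.3], "rotation": [0, 0, 0.2], "gripper": 0.54}, {"delta_pos": [0.1, 0, 6.2], "rotation": [0, 0, 0.2], "gripper": 0.54}, {"delta_pos": [0.1, 0, 6.2], "rotation": [0, 0, 0.2], "gripper": 0.54}, {"delta_pos": [0.1, 0, 6.2], "rotation": [0, 0, 0.2], "gripper": 0.54}]}}

```text
time: 10.5
tcp_pos: [507.8, -436.3, 29.1]
eef_rot: [3.114, -0.418, 0.0]
ft_force: [-1.3, -0.4, 1.2]
width: 70.5
grasp_force: 0.0
```

{"op": "send_rows", "data": {"increments": [{"delta_pos": [0, 0, 0], "rotation": [0, 0, 0], "gripper": 0.2}, {"delta_pos": [0, 0, 0], "rotation": [0, 0, 0], "gripper": 0.1}, {"delta_pos": [0, 0, 0], "rotation": [0, 0, 0], "gripper": 0}, {"delta_pos": [0, 0, 0], "rotation": [0, 0, 0], "gripper": -0.1}, {"delta_pos": [0, 0, 0], "rotation": [0, 0, 0], "gripper": -0.3}, {"delta_pos": [0, 0, 0], "rotation": [0, 0, 0], "gripper": -0.3}, {"delta_pos": [0, 0, 0], "rotation": [0, 0, 0], "gripper": -0.3}], "squeeze": 40}}

```text
time: 11.2
tcp_pos: [507.8, -436.3, 29.3]
eef_rot: [3.113, -0.419, 0.0]
ft_force: [0.1, 2.5, 5.4]
width: 43.9
grasp_force: 40.0
```

{"op": "send_rows", "data": {"increments": [{"delta_pos": [0, 0, -0.5], "rotation": [0, 0, 0], "gripper": -0.3}, {"delta_pos": [0, 0, -2], "rotation": [0, 0, 0], "gripper": -0.3}, {"delta_pos": [0, 0, -5], "rotation": [0, 0, 0], "gripper": -0.3}, {"delta_pos": [0, 0, -9], "rotation": [0, 0, 0], "gripper": -0.3}, {"delta_pos": [0, 0, -13], "rotation": [0, 0, 0], "gripper": -0.3}, {"delta_pos": [0, 0, -16], "rotation": [0, 0, 0], "gripper": -0.3}, {"delta_pos": [0, 0, -16], "rotation": [0, 0, 0], "gripper": -0.3}]}}

```text
time: 11.9
tcp_pos: [509.3, -437.8, 194.7]
eef_rot: [3.109, -0.418, 0.009]
ft_force: [0.2, -0.1, -2.9]
width: 43.7
grasp_force: 40.0
```

```bash
python3 plan.py 541.5 -11.5 190 -100
```

```text
t 11.9 tcp [ 509.3 -437.8  194.7] q [-0.74  0.35  1.81 -0.    0.97  1.09] w 43.7 gf 39.982890486717224 F [ 0.2 -0.1 -2.9] tool y -105.3
dpos cm [-8.17, -41.96, 0.27] rot [0.2, -0.4, -5.3] worldturn 5.3
dpos cm [-8.17, -41.96, 0.27] rot [-0.6, -0.3, 174.7] worldturn -174.7
```

{"op": "send_rows", "data": {"increments": [{"delta_pos": [-0.4, -2, 0], "rotation": [0, 0, -0.3], "gripper": -0.3}, {"delta_pos": [-1, -5, 0], "rotation": [0, 0, -0.7], "gripper": -0.3}, {"delta_pos": [-1.8, -9.5, 0], "rotation": [0, -0.1, -1.3], "gripper": -0.3}, {"delta_pos": [-2.7, -14, 0.1], "rotation": [0, -0.1, -1.8], "gripper": -0.3}, {"delta_pos": [-3.6, -18.5, 0.1], "rotation": [0.1, -0.2, -2.3], "gripper": -0.3}, {"delta_pos": [-4.5, -23, 0.2], "rotation": [0.1, -0.2, -3], "gripper": -0.3}, {"delta_pos": [-5.3, -27.5, 0.2], "rotation": [0.1, -0.3, -3.5], "gripper": -0.3}, {"delta_pos": [-6.2, -32, 0.2], "rotation": [0.2, -0.3, -4], "gripper": -0.3}, {"delta_pos": [-7.1, -36.5, 0.3], "rotation": [0.2, -0.4, -4.6], "gripper": -0.3}, {"delta_pos": [-7.8, -40, 0.3], "rotation": [0.2, -0.4, -5.1], "gripper": -0.3}, {"delta_pos": [-8.2, -42, 0.3], "rotation": [0.2, -0.4, -5.3], "gripper": -0.3}, {"delta_pos": [-8.2, -42, 0.3], "rotation": [0.2, -0.4, -5.3], "gripper": -0.3}]}}

```text
time: 13.1
tcp_pos: [538.1, -6.7, 184.7]
eef_rot: [-3.125, 0.269, 0.014]
ft_force: [-0.1, 0.1, -2.8]
width: 43.7
grasp_force: 40.0
```

{"op": "send_rows", "data": {"increments": [{"delta_pos": [0, 0, 1], "rotation": [0, 0, 0], "gripper": -0.3}, {"delta_pos": [0, 0, 3], "rotation": [0, 0, 0], "gripper": -0.3}, {"delta_pos": [0, 0, 4], "rotation": [0, 0, 0], "gripper": -0.3}, {"delta_pos": [0, 0, 4], "rotation": [0, 0, 0], "gripper": -0.3}]}}

```text
time: 13.5
tcp_pos: [537.8, -9.8, 143.9]
eef_rot: [-3.125, 0.276, 0.016]
ft_force: [-0.1, -0.2, -1.6]
width: 43.9
grasp_force: 40.0
```

```bash
python3 plan.py 541.5 -11.5 150 -100; python3 look.py 80 9.7 pics/ld1.png
```

```text
t 13.5 tcp [537.8  -9.8 143.9] q [-0.06  0.23  2.09  0.01  0.83  1.68] w 43.9 gf 39.98311221599579 F [-0.1 -0.2 -1.6] tool y -100.1
dpos cm [0.39, 0.1, -0.62] rot [-0.2, 0.6, -0.1] worldturn 0.1
dpos cm [0.39, 0.1, -0.62] rot [0.9, 0.3, 179.9] worldturn -179.9
223 122
216 141
```

View pics/ld1.png

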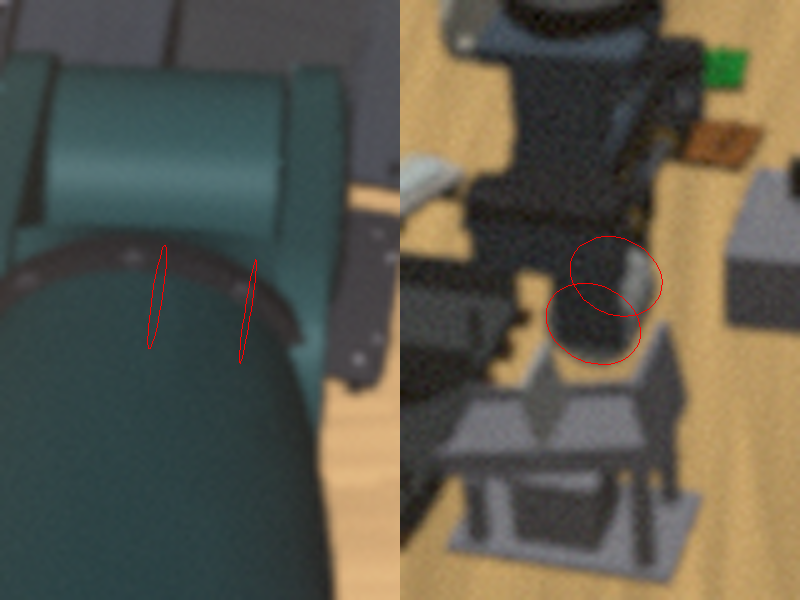

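```bash
ls pics | grep raw
cat > fit2.py <<'E'
from h import *
from scipy.optimize import least_squares
T=load('top');S=load('side')
raw=lambda pts,off,org:(np.array(pts,float)-off+.5)/5-.5+np.array(org)
c,s=np.cos(np.radians(12)),np.sin(np.radians(12))
LD=lambda S,y,n:[S*c+n*s,y,75-S*s+n*c]
def mod(q):
    x,y,a,tg,tb,wg,wb=q; r=R.from_euler('z',a/100).as_matrix(); f=lambda L:np.array(L)@r.T+[x,y,0]
    t=f([LD(26+tg,wg,42),LD(26+tg,-wg,42),LD(26,wg,42),LD(26,-wg,42),LD(-35-tb,wb,46),LD(-35-tb,-wb,46)])
    d=f([LD(26+tg,-wg,42),LD(26+tg,wg,42),LD(26,-wg,0),LD(26,wg,0),LD(-35-tb/2,-wb,46),LD(-35-tb,-wb,8)])
    return np.r_[p(T,t),p(S,d)]
P=np.r_[raw([(557,83),(643,100),(557,93),(641,109),(518,205),(645,237)],(400,0),(227,152)),raw([(573,45),(553,100),(600,95),(575,150),(693,28),(717,100)],(400,0),(210,200))]
for name,sel in(('both',slice(0,12)),('side',slice(6,12)),('top',slice(0,6))):
    pr=np.array([4,5,21,30]);
    f=lambda q:np.r_[(mod(q)-P)[sel].ravel(),(q[3:]-pr)/2,(q[2]+17.5)/3]
    r=least_squares(f,[540,-11,-17,4,5,21,30],loss='soft_l1');print(name,r.x.round(1),(mod(r.x)-P)[sel].round(1).tolist())
    if name=='both': np.save('ld.npy',r.x)
E
python3 fit2.py
```

```text
side_raw_0.10.png
side_raw_13.60.png
side_raw_7.10.png
top_raw_0.05.png
top_raw_13.55.png
top_raw_7.05.png
both [542.  -10.1 -17.9   4.1   5.1  21.7  29.6] [[0.1, -0.0], [-0.0, -0.7], [-0.1, -0.5], [0.1, -1.0], [-0.4, 0.4], [-2.0, -2.1], [0.8, -0.3], [-0.0, -1.9], [0.9, 1.9], [1.3, 0.6], [0.6, -1.3], [-0.1, -4.3]]
side [543.6  -6.6 -18.8   3.7   5.6  21.7  28.9] [[0.3, 0.3], [-0.7, -1.2], [0.3, 2.6], [0.5, 1.4], [-0.0, -0.3], [-0.5, -3.3]]
top [540.3 -10.9 -17.3   4.3   4.9  21.5  30.9] [[0.5, 0.6], [0.2, -0.2], [0.2, 0.2], [0.3, -0.4], [-0.5, 1.0], [-1.0, -1.5]]
```

```bash
cat > ov2.py <<'E'
from h import *
from fit2 import LD
q=np.load('ld.npy');x,y,a,tg,tb,wg,wb=q;r=R.from_euler('z',a/100).as_matrix();f=lambda L:np.array(L)@r.T+[x,y,0]
ims=[]
for n,d,fn,x0,y0 in(('t',load('top'),'pics/top_raw_0.05.png',245,155),('s',load('side'),'pics/side_raw_0.10.png',237,200)):
    im=cv2.imread(fn)[y0:y0+60,x0:x0+40];im=cv2.resize(im,(400,600),interpolation=cv2.INTER_CUBIC);im=cv2.convertScaleAbs(im,alpha=1.3)
    def L(pts,col,cl=True): cv2.polylines(im,[(((p(d,f(pts))-[x0,y0]+.5)*10-.5)).round().astype(int)],cl,col,1)
    for S_,w_,n_,col in((26,wg,42,(0,255,0)),(26+tg,wg,42,(0,160,0)),(-35,wb,46,(0,255,255)),(-35-tb,wb,46,(0,160,160))): L([LD(S_,w_,0),LD(S_,w_,n_),LD(S_,-w_,n_),LD(S_,-w_,0)],col)
    for v in(27,-27): L([LD(-35,v,8),LD(60,v,8)],(255,0,255)); L([LD(-35,v,0),LD(60,v,0)],(255,100,0))
    ims.append(im)
cv2.imwrite('pics/ov2.png',np.hstack(ims))
E
python3 ov2.py >/dev/null
```

```text
(no output)
```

View pics/ov2.png

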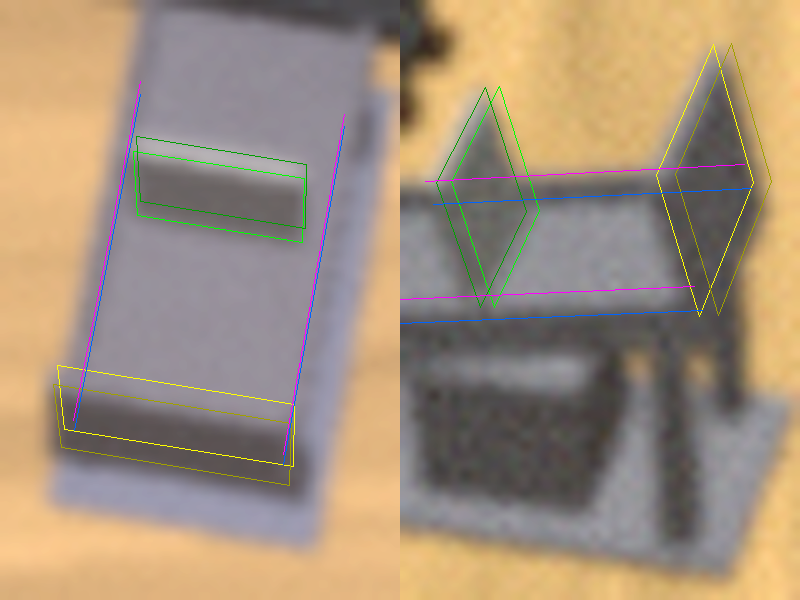

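```bash
python3 - <<'E'
from h import *
T=load('top');a=-.179
for z in(0,5):
  X=w(T,[(245+X_/10-.45,155+Y_/10-.45) for X_,Y_ in((50,500),(320,548))],z)[:,:2]
  r=lambda v:np.array([[np.cos(a),np.sin(a)],[-np.sin(a),np.cos(a)]])@(v-[542,-10.1])
  print(z,X.round(1).tolist(),r(X[0]).round(1),r(X[1]).round(1))
X=w(T,[(245+X_/10-.45,155+Y_/10-.45) for X_,Y_ in((60,390),(300,440))],128.5)[:,:2];print([r(v).round(1) for v in X])
E
python3 plan.py 543 -10.5 143 -100.2
```

```text
0 [[505.6, 35.5], [491.2, -38.2]] [-43.9  38.4] [-45.  -36.7]
5 [[505.0, 35.1], [490.7, -38.3]] [-44.4  37.9] [-45.5 -36.8]
[array([-30.7,  27.6]), array([-33.4, -32.4])]
t 13.6 tcp [539.1  -9.6 145.7] q [-0.06  0.23  2.09  0.01  0.83  1.68] w 43.8 gf 39.98311936855316 F [-0.5  0.4 -2.3] tool y -100.1
dpos cm [0.4, 0.02, 0.27] rot [-0.2, 0.4, 0.1] worldturn -0.1
dpos cm [0.4, 0.02, 0.27] rot [-0.7, -0.3, -179.9] worldturn 179.9
```

```bash
python3 plan.py 554.1 -12.2 143 -100.2 543.7 -10.4 93 -100.2
```

```text
t 13.6 tcp [539.1  -9.6 145.7] q [-0.06  0.23  2.09  0.01  0.83  1.68] w 43.8 gf 39.98311936855316 F [-0.5  0.4 -2.3] tool y -100.1
dpos cm [1.52, -0.01, 0.26] rot [-0.2, 0.4, 0.1] worldturn -0.1
dpos cm [1.52, -0.01, 0.26] rot [-0.7, -0.3, -179.9] worldturn 179.9
dpos cm [0.5, 0.01, 5.27] rot [-0.2, 0.4, 0.1] worldturn -0.1
dpos cm [0.5, 0.01, 5.27] rot [-0.7, -0.3, -179.9] worldturn 179.9
```

{"op": "send_rows", "data": {"increments": [{"delta_pos": [0.8, 0, 0.1], "rotation": [0, 0.2, 0], "gripper": -0.3}, {"delta_pos": [1.5, 0, 0.2], "rotation": [-0.2, 0.4, 0.1], "gripper": -0.3}, {"delta_pos": [1.5, 0, 0.2], "rotation": [-0.2, 0.4, 0.1], "gripper": -0.3}, {"delta_pos": [1.5, 0, 0.2], "rotation": [-0.2, 0.4, 0.1], "gripper": -0.3}, {"delta_pos": [1.5, 0, 0.2], "rotation": [-0.2, 0.4, 0.1], "gripper": -0.3}]}}

```text
time: 14.1
tcp_pos: [554.0, -11.8, 143.9]
eef_rot: [-3.129, 0.277, -0.0]
ft_force: [-0.1, 0.2, -2.6]
width: 43.5
grasp_force: 40.0
```

```bash
python3 plan.py 554.1 -12.2 143 -100.2 546.6 -10.9 107 -100.2 543.7 -10.4 93 -100.2
```

```text
t 14.1 tcp [554.  -11.8 143.9] q [-0.06  0.25  2.06  0.    0.83  1.68] w 43.5 gf 39.98294770717621 F [-0.1  0.2 -2.6] tool y -100.1
dpos cm [0.02, 0.04, 0.09] rot [-0.0, -0.0, 0.1] worldturn -0.1
dpos cm [0.02, 0.04, 0.09] rot [0.0, -0.0, -179.9] worldturn 179.9
dpos cm [-0.75, 0.04, 3.69] rot [-0.0, -0.0, 0.1] worldturn -0.1
dpos cm [-0.75, 0.04, 3.69] rot [0.0, -0.0, -179.9] worldturn 179.9
dpos cm [-1.04, 0.04, 5.09] rot [-0.0, -0.0, 0.1] worldturn -0.1
dpos cm [-1.04, 0.04, 5.09] rot [0.0, -0.0, -179.9] worldturn 179.9
```

{"op": "send_rows", "data": {"increments": [{"delta_pos": [-0.2, 0, 1], "rotation": [0, 0, 0], "gripper": -0.3}, {"delta_pos": [-0.4, 0, 2], "rotation": [0, 0, 0], "gripper": -0.3}, {"delta_pos": [-0.6, 0, 2.8], "rotation": [0, 0, 0], "gripper": -0.3}, {"delta_pos": [-0.7, 0, 3.4], "rotation": [0, 0, 0], "gripper": -0.3}, {"delta_pos": [-0.8, 0, 3.9], "rotation": [0, 0, 0], "gripper": -0.3}, {"delta_pos": [-0.9, 0, 4.3], "rotation": [0, 0, 0], "gripper": -0.3}, {"delta_pos": [-0.9, 0, 4.3], "rotation": [0, 0, 0], "gripper": -0.3}, {"delta_pos": [-0.9, 0, 4.3], "rotation": [0, 0, 0], "gripper": -0.3}]}}

```text
time: 14.9
tcp_pos: [545.4, -10.2, 100.9]
eef_rot: [-3.129, 0.277, -0.001]
ft_force: [-0.2, -0.1, -2.9]
width: 43.8
grasp_force: 40.0
```

```bash
python3 plan.py 543.2 -10.3 91 -100.2
```

```text
t 14.9 tcp [545.4 -10.2 100.9] q [-0.06  0.31  2.09  0.    0.74  1.69] w 43.8 gf 39.982919096946716 F [-0.2 -0.1 -2.9] tool y -100.1
dpos cm [-0.21, 0.04, 0.99] rot [-0.0, -0.0, 0.1] worldturn -0.1
dpos cm [-0.21, 0.04, 0.99] rot [0.0, -0.0, -179.9] worldturn 179.9
```

{"op": "send_rows", "data": {"increments": [{"delta_pos": [-0.1, 0, 0.3], "rotation": [0, 0, 0], "gripper": -0.3}, {"delta_pos": [-0.2, 0, 0.6], "rotation": [0, 0, 0], "gripper": -0.3}, {"delta_pos": [-0.2, 0, 0.7], "rotation": [0, 0, 0], "gripper": -0.3}, {"delta_pos": [-0.2, 0, 0.8], "rotation": [0, 0, 0], "gripper": -0.3}, {"delta_pos": [-0.2, 0, 0.8], "rotation": [0, 0, 0], "gripper": -0.3}, {"delta_pos": [-0.2, 0, 0.8], "rotation": [0, 0, 0], "gripper": -0.3}]}}

```text
time: 15.5
tcp_pos: [543.3, -9.9, 92.9]
eef_rot: [-3.129, 0.277, -0.0]
ft_force: [-0.4, 0.0, -3.1]
width: 43.7
grasp_force: 40.0
```

{"op": "send_rows", "data": {"increments": [{"delta_pos": [0, 0, 0.1], "rotation": [0, 0, 0], "gripper": -0.3}, {"delta_pos": [0, 0, 0.2], "rotation": [0, 0, 0], "gripper": -0.3}, {"delta_pos": [0, 0, 0.2], "rotation": [0, 0, 0], "gripper": -0.3}, {"delta_pos": [0, 0, 0.2], "rotation": [0, 0, 0], "gripper": -0.3}]}}

```text
time: 15.9
tcp_pos: [543.3, -9.9, 90.8]
eef_rot: [-3.129, 0.277, -0.0]
ft_force: [0.4, -0.7, -1.7]
width: 43.5
grasp_force: 40.0
```

{"op": "send_rows", "data": {"increments": [{"delta_pos": [0, 0, 0.1], "rotation": [0, 0, 0], "gripper": -0.3}, {"delta_pos": [0, 0, 0.1], "rotation": [0, 0, 0], "gripper": -0.3}, {"delta_pos": [0, 0, 0.1], "rotation": [0, 0, 0], "gripper": -0.3}]}}

```text
time: 16.2
tcp_pos: [543.7, -9.9, 90.4]
eef_rot: [-3.129, 0.277, -0.002]
ft_force: [-1.7, -0.0, 5.6]
width: 43.8
grasp_force: 40.0
```

{"op": "send_rows", "data": {"increments": [{"delta_pos": [0, 0, 0], "rotation": [0, 0, 0], "gripper": 0.0}, {"delta_pos": [0, 0, 0], "rotation": [0, 0, 0], "gripper": 0.15}, {"delta_pos": [0, 0, 0], "rotation": [0, 0, 0], "gripper": 0.3}, {"delta_pos": [0, 0, 0], "rotation": [0, 0, 0], "gripper": 0.4}, {"delta_pos": [0, 0, 0], "rotation": [0, 0, 0], "gripper": 0.4}, {"delta_pos": [0, 0, 0], "rotation": [0, 0, 0], "gripper": 0.4}, {"delta_pos": [0, 0, -1.5], "rotation": [0, 0, 0], "gripper": 0.4}, {"delta_pos": [0, 0, -4.5], "rotation": [0, 0, 0], "gripper": 0.4}, {"delta_pos": [0, 0, -8], "rotation": [0, 0, 0], "gripper": 0.4}, {"delta_pos": [0, 0, -10], "rotation": [0, 0, 0], "gripper": 0.4}, {"delta_pos": [0, 0, -10], "rotation": [0, 0, 0], "gripper": 0.4}]}}

```text
time: 17.3
tcp_pos: [545.0, -10.0, 193.8]
eef_rot: [-3.129, 0.277, -0.009]
ft_force: [0.5, 0.1, 0.0]
width: 63.9
grasp_force: 0.0
```

```bash
python3 plan.py 422 -247 170 -98.5
```

```text
t 17.3 tcp [545.  -10.  193.8] q [-0.06  0.16  2.06  0.    0.91  1.69] w 63.9 gf 0.0 F [0.5 0.1 0. ] tool y -100.1
dpos cm [-7.96, 25.49, 2.31] rot [-0.0, -0.3, -1.6] worldturn 1.6
dpos cm [-7.96, 25.49, 2.31] rot [-0.5, 0.1, 178.4] worldturn -178.4
```

{"op": "send_rows", "data": {"increments": [{"delta_pos": [-0.8, 2.5, 0], "rotation": [0, 0, 0], "gripper": 0}, {"delta_pos": [-2.1, 6.5, 0.3], "rotation": [0, 0, -0.3], "gripper": 0}, {"delta_pos": [-3.4, 10.5, 0.7], "rotation": [0, 0, -0.5], "gripper": 0}, {"delta_pos": [-4.6, 14.5, 1.2], "rotation": [0, 0, -0.8], "gripper": 0}, {"delta_pos": [-5.9, 18.5, 1.6], "rotation": [0, -0.2, -1], "gripper": 0}, {"delta_pos": [-7.1, 22.5, 2], "rotation": [0, -0.3, -1], "gripper": 0}, {"delta_pos": [-7.9, 25.2, 2.3], "rotation": [0, -0.3, -1], "gripper": 0}, {"delta_pos": [-7.9, 25.5, 2.3], "rotation": [0, -0.3, -1], "gripper": 0}, {"delta_pos": [-7.9, 25.5, 2.3], "rotation": [0, -0.3, -1], "gripper": 0}, {"delta_pos": [-7.9, 25.5, 2.3], "rotation": [0, -0.3, -1], "gripper": 0}]}}

```text
time: 18.3
tcp_pos: [420.9, -246.4, 166.7]
eef_rot: [-3.131, 0.249, 0.008]
ft_force: [-0.1, -0.7, -0.1]
width: 45.9
grasp_force: 0.0
```

```bash
python3 plan.py 423 -247 75 -99
python3 - <<'E'
from h import *
S=snap('side');st=monitor.read_state()
im=S['frame']
a=cv2.resize(im[190:270,210:290],(400,400),interpolation=cv2.INTER_CUBIC)
b=cv2.resize(im[130:210,262:342],(400,400),interpolation=cv2.INTER_CUBIC)
P=((p(S,[[423,-247,100]])-[262,130]+.5)*5-.5).round().astype(int)[0]; cv2.circle(b,tuple(P.tolist()),3,(0,0,255),-1)
# predicted coil at pocket
c=[542+5.1,-11.0,99.5];ax=np.array([.175,.984,0]);ex=np.array([.984,-.175,0])
for v in(-22,22):
    L=np.array([np.array(c)+ax*v+25*(ex*np.cos(t)+np.array([0,0,1])*np.sin(t)) for t in np.linspace(0,6.28,40)])
    cv2.polylines(a,[((p(S,L)-[210,190]+.5)*5-.5).round().astype(int)],True,(0,0,255),1)
cv2.imwrite('pics/last.png',np.hstack([a,b]))
E
```

```text
t 18.3 tcp [ 420.9 -246.4  166.7] q [-0.58  0.11  2.18 -0.    0.85  1.15] w 45.9 gf 0.0 F [-0.1 -0.7 -0.1] tool y -99.1
dpos cm [0.27, 0.03, 9.17] rot [-0.0, 0.3, -0.1] worldturn 0.1
dpos cm [0.27, 0.03, 9.17] rot [0.5, 0.0, 179.9] worldturn -179.9
```

View pics/last.png

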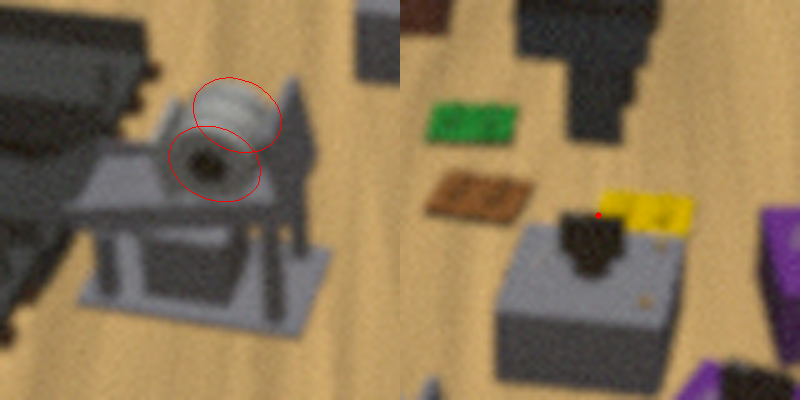

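The coil sits in the pocket against the gate: end face at about (210,165), matching the predicted outline. The knob top is centred about 6 px left of my mark, so I'll shift the grip +2 mm in x.

{"op": "send_rows", "data": {"increments": [{"delta_pos": [0.2, 0, 2.5], "rotation": [0, 0.3, 0], "gripper": 0}, {"delta_pos": [0.4, 0, 5], "rotation": [0, 0.3, 0], "gripper": 0}, {"delta_pos": [0.5, 0, 7], "rotation": [0, 0.3, 0], "gripper": 0}, {"delta_pos": [0.5, 0, 8.5], "rotation": [0, 0.3, 0], "gripper": 0}, {"delta_pos": [0.5, 0, 9.2], "rotation": [0, 0.3, 0], "gripper": 0}, {"delta_pos": [0.5, 0, 9.2], "rotation": [0, 0.3, 0], "gripper": 0}, {"delta_pos": [0.5, 0, 9.2], "rotation": [0, 0.3, 0], "gripper": 0}]}}

```text
time: 19.05
tcp_pos: [425.6, -247.6, 75.3]
eef_rot: [-3.132, 0.249, -0.001]
ft_force: [0.2, 1.1, 0.1]
width: 45.5
grasp_force: 0.0
```

{"op": "send_rows", "data": {"increments": [{"delta_pos": [0, 0, 0], "rotation": [0, 0, 0], "gripper": -0.4}, {"delta_pos": [0, 0, 0], "rotation": [0, 0, 0], "gripper": -0.6}, {"delta_pos": [0, 0, 0], "rotation": [0, 0, 0], "gripper": -0.7}, {"delta_pos": [0, 0, 0], "rotation": [0, 0, 0], "gripper": -0.85}, {"delta_pos": [0, 0, 0], "rotation": [0, 0, 0], "gripper": -0.9}, {"delta_pos": [0, 0, 0], "rotation": [0, 0, 0], "gripper": -0.9}, {"delta_pos": [0, 0, 0], "rotation": [0, 0, 0], "gripper": -0.9}], "squeeze": 30}}

```text
time: 19.75
tcp_pos: [425.2, -247.9, 74.9]
eef_rot: [-3.131, 0.25, -0.0]
ft_force: [-2.5, -2.0, 5.3]
width: 12.8
grasp_force: 30.0
```

```bash
python3 plan.py; python3 -c "
from h import *
print(monitor.read_state()['wrist_torque'])"
```

```text
t 19.75 tcp [ 425.2 -247.9   74.9] q [-0.58  0.29  2.2   0.    0.66  1.15] w 12.8 gf 29.990161657333374 F [-2.5 -2.   5.3] tool y -99.1
[-0.30667062  0.5080806  -0.33539477]
```

{"op": "send_rows", "data": {"increments": [{"delta_pos": [0, 0, 0], "rotation": [0, 0, 6], "gripper": -0.9}, {"delta_pos": [0, 0, 0], "rotation": [0, 0, 13], "gripper": -0.9}, {"delta_pos": [0, 0, 0], "rotation": [0, 0, 20], "gripper": -0.9}, {"delta_pos": [0, 0, 0], "rotation": [0, 0, 27], "gripper": -0.9}, {"delta_pos": [0, 0, 0], "rotation": [0, 0, 34], "gripper": -0.9}, {"delta_pos": [0, 0, 0], "rotation": [0, 0, 41], "gripper": -0.9}, {"delta_pos": [0, 0, 0], "rotation": [0, 0, 48], "gripper": -0.9}, {"delta_pos": [0, 0, 0], "rotation": [0, 0, 55], "gripper": -0.9}, {"delta_pos": [0, 0, 0], "rotation": [0, 0, 61], "gripper": -0.9}, {"delta_pos": [0, 0, 0], "rotation": [0, 0, 66], "gripper": -0.9}], "squeeze": 40}}

```text
time: 20.75
tcp_pos: [426.0, -247.1, 74.9]
eef_rot: [-2.485, 1.92, -0.001]
ft_force: [9.4, 12.6, 2.7]
width: 12.7
grasp_force: 40.0
```

{"op": "send_rows", "data": {"increments": [{"delta_pos": [0, 0, 0], "rotation": [0, 0, 3], "gripper": -0.9}, {"delta_pos": [0, 0, 0], "rotation": [0, 0, 5], "gripper": -0.9}, {"delta_pos": [0, 0, 0], "rotation": [0, 0, 6], "gripper": -0.9}, {"delta_pos": [0, 0, 0], "rotation": [0, 0, 6], "gripper": -0.9}]}}

```text
time: 21.15
tcp_pos: [426.0, -247.1, 74.9]
eef_rot: [-2.387, 2.041, -0.001]
ft_force: [8.9, 12.0, 3.6]
width: 13.4
grasp_force: 40.6
```

```bash
python3 plan.py; python3 -c "
from h import *
print(monitor.read_state()['wrist_torque'])"
```

```text
t 21.15 tcp [ 426.  -247.1   74.9] q [-0.57  0.29  2.2   0.    0.66  2.41] w 13.4 gf 40.595471262931824 F [ 8.9 12.   3.6] tool y -171.1
[ 2.3965564  -1.52120682  1.2733561 ]
```

{"op": "send_rows", "data": {"increments": [{"delta_pos": [0, 0, 0], "rotation": [0, 0, 0], "gripper": -0.9}, {"delta_pos": [0, 0, 0], "rotation": [0, 0, 0], "gripper": -0.9}, {"delta_pos": [0, 0, 0], "rotation": [0, 0, 0], "gripper": -0.9}, {"delta_pos": [0, 0, 0], "rotation": [0, 0, 0], "gripper": -0.9}, {"delta_pos": [0, 0, 0], "rotation": [0, 0, 0], "gripper": -0.9}, {"delta_pos": [0, 0, 0], "rotation": [0, 0, 0], "gripper": -0.9}, {"delta_pos": [0, 0, 0], "rotation": [0, 0, 0], "gripper": -0.9}, {"delta_pos": [0, 0, 0], "rotation": [0, 0, 0], "gripper": -0.9}, {"delta_pos": [0, 0, 0], "rotation": [0, 0, 0], "gripper": -0.9}, {"delta_pos": [0, 0, 0], "rotation": [0, 0, 0], "gripper": -0.9}, {"delta_pos": [0, 0, 0], "rotation": [0, 0, 0], "gripper": -0.9}, {"delta_pos": [0, 0, 0], "rotation": [0, 0, 0], "gripper": -0.9}]}}

```text
time: 22.35
tcp_pos: [426.0, -247.1, 74.9]
eef_rot: [-2.387, 2.04, -0.001]
ft_force: [8.4, 12.4, 3.1]
width: 12.9
grasp_force: 40.6
```

```bash
cat > diff.py <<'E'
from h import *
import glob
f0={'top':'pics/top_raw_0.05.png','side':'pics/side_raw_0.10.png'}
for n in('side','top'):
    d=snap(n);a=cv2.GaussianBlur(cv2.imread(f0[n]),(3,3),0).astype(int);b=cv2.GaussianBlur(d['frame'],(3,3),0).astype(int)
    m=(np.abs(b-a).sum(2)>90).astype(np.uint8)
    k,l,st,c=cv2.connectedComponentsWithStats(m)
    for i in range(1,k):
        if st[i,4]>25: print(n,st[i].tolist(),c[i].round(1),'at z52',w(d,[c[i]],52)[0].round(0),'mean',b[l==i].mean(0).round(),'was',a[l==i].mean(0).round())
E
python3 diff.py
```

```text
side [271, 0, 201, 174, 10403] [351.6  62.4] at z52 [  107. -1690.    52.] mean [36. 37. 30.] was [ 83. 100. 113.]
side [516, 10, 18, 21, 173] [523.6  19.2] at z52 [-1632. -3141.    52.] mean [70. 70. 69.] was [ 9. 18. 30.]
side [519, 79, 16, 13, 109] [526.8  86.3] at z52 [ -756. -1229.    52.] mean [80. 82. 83.] was [15. 29. 45.]
side [533, 105, 14, 22, 144] [538.9 116.5] at z52 [-616. -823.   52.] mean [58. 59. 42.] was [20. 19. 10.]
side [442, 107, 21, 25, 377] [451.2 120.1] at z52 [-222. -779.   52.] mean [39. 34. 30.] was [83. 78. 60.]
side [411, 108, 109, 100, 2516] [435.8 160. ] at z52 [ -55. -422.   52.] mean [35. 40. 38.] was [ 89. 132. 158.]
side [523, 121, 7, 7, 31] [526.1 124. ] at z52 [-522. -742.   52.] mean [18. 17. 16.] was [59. 59. 33.]
side [524, 142, 6, 10, 35] [526.5 147.4] at z52 [-422. -525.   52.] mean [19. 17. 16.] was [59. 59. 33.]
side [293, 173, 4, 8, 27] [294.3 176.9] at z52 [ 446. -300.   52.] mean [100. 106. 113.] was [56. 65. 71.]
side [468, 179, 92, 241, 14062] [525.7 324.4] at z52 [-43. 283.  52.] mean [ 99. 154. 189.] was [44. 46. 33.]
side [242, 210
[... 1427 characters left out ...]
 228.2] at z52 [443. 397.  52.] mean [ 84. 122. 154.] was [125. 129. 136.]
top [216, 246, 11, 16, 142] [220.8 253.5] at z52 [373. 107.  52.] mean [215. 200. 198.] was [181. 168. 167.]
top [19, 315, 213, 105, 14827] [130.  378.7] at z52 [ 58. 340.  52.] mean [63. 62. 45.] was [107. 151. 187.]
top [276, 347, 5, 12, 41] [278.  352.5] at z52 [120. -37.  52.] mean [52. 50. 46.] was [92. 90. 68.]
top [227, 360, 6, 7, 33] [229.4 362.8] at z52 [96. 86. 52.] mean [212. 204. 206.] was [180. 173. 175.]
top [248, 386, 14, 5, 50] [254.7 387.8] at z52 [33. 22. 52.] mean [ 95.  99. 103.] was [36. 35. 31.]
top [240, 392, 43, 28, 674] [259.6 405.9] at z52 [-12.  11.  52.] mean [33. 31. 21.] was [79. 70. 56.]
```

{"op": "send_rows", "data": {"increments": [{"delta_pos": [0, 0, 0], "rotation": [0, 0, 0], "gripper": -0.9}, {"delta_pos": [0, 0, 0], "rotation": [0, 0, 0], "gripper": -0.9}, {"delta_pos": [0, 0, 0], "rotation": [0, 0, 0], "gripper": -0.9}, {"delta_pos": [0, 0, 0], "rotation": [0, 0, 0], "gripper": -0.9}, {"delta_pos": [0, 0, 0], "rotation": [0, 0, 0], "gripper": -0.9}, {"delta_pos": [0, 0, 0], "rotation": [0, 0, 0], "gripper": -0.9}, {"delta_pos": [0, 0, 0], "rotation": [0, 0, 0], "gripper": -0.9}, {"delta_pos": [0, 0, 0], "rotation": [0, 0, 0], "gripper": -0.9}, {"delta_pos": [0, 0, 0], "rotation": [0, 0, 0], "gripper": -0.9}, {"delta_pos": [0, 0, 0], "rotation": [0, 0, 0], "gripper": -0.9}]}}

```text
time: 23.45
tcp_pos: [426.0, -247.1, 74.9]
eef_rot: [-2.388, 2.04, -0.001]
ft_force: [9.1, 12.1, 2.7]
width: 13.0
grasp_force: 40.6
```

```bash
python3 diff.py | grep -E "\[6[789]|\[ 6[789]|57[0-9]\.|58[0-9]\."
python3 - <<'E'
from h import *
T=load('top');print(p(T,[[687,-38,52]]))
E
```

```text
side [516, 10, 18, 21, 176] [523.4  19.2] at z52 [-1630. -3139.    52.] mean [69. 69. 68.] was [ 9. 18. 30.]
side [242, 210, 7, 9, 43] [244.8 214.2] at z52 [587. -89.  52.] mean [107. 159. 193.] was [ 91. 103. 111.]
side [198, 212, 21, 16, 212] [208.2 219.4] at z52 [690. -62.  52.] mean [119. 122. 122.] was [44. 47. 48.]
side [241, 221, 8, 9, 48] [244.3 224.1] at z52 [582. -42.  52.] mean [124. 120. 120.] was [80. 83. 84.]
top [266, 124, 20, 21, 340] [275.2 134.1] at z52 [687. -38.  52.] mean [145. 141. 144.] was [60. 59. 62.]
top [479, 124, 12, 14, 102] [485.  130.2] at z52 [ 690. -602.   52.] mean [190. 199. 210.] was [159. 167. 177.]
top [257, 171, 19, 9, 125] [266.1 175.1] at z52 [577. -13.  52.] mean [141. 132. 137.] was [89. 88. 92.]
[[275.06310762 134.12680413]]
```

The coil is at rest in the wagon, at the same pixel a second later, and the knob is hard against its stop. Letting go.

{"op": "send_rows", "data": {"increments": [{"delta_pos": [0, 0, 0], "rotation": [0, 0, 0], "gripper": 0}, {"delta_pos": [0, 0, 0], "rotation": [0, 0, 0], "gripper": 1}, {"delta_pos": [0, 0, 0], "rotation": [0, 0, 0], "gripper": 1}, {"delta_pos": [0, 0, 0], "rotation": [0, 0, 0], "gripper": 1}, {"delta_pos": [0, 0, 0], "rotation": [0, 0, 0], "gripper": 1}, {"delta_pos": [0, 0, -1], "rotation": [0, 0, 0], "gripper": 1}, {"delta_pos": [0, 0, -4], "rotation": [0, 0, 0], "gripper": 1}, {"delta_pos": [0, 0, -8], "rotation": [0, 0, 0], "gripper": 1}, {"delta_pos": [0, 0, -12], "rotation": [0, 0, 0], "gripper": 1}, {"delta_pos": [0, 0, -12], "rotation": [0, 0, 0], "gripper": 1}, {"delta_pos": [0, 0, -12], "rotation": [0, 0, 0], "gripper": 1}, {"delta_pos": [0, 0, -12], "rotation": [0, 0, 0], "gripper": 1}]}}

```text
time: 24.75
tcp_pos: [424.5, -247.4, 194.1]
eef_rot: [-2.386, 2.043, 0.002]
ft_force: [0.1, -0.1, -0.4]
width: 91.3
grasp_force: 0.0
```

```bash
python3 diff.py | grep -E "687|688|689|690|29[0-9]\.|at z52 \[5[78]"; python3 plan.py
python3 - <<'E'
from h import *
a=cv2.imread('pics/side_raw_0.10.png').astype(int);b=load('side')['frame'].astype(int)
print('knob region diff',np.abs(a-b)[170:188,285:312].mean(),'gate',np.abs(a-b)[207:232,238:252].mean(),'ref',np.abs(a-b)[240:252,230:265].mean())
E
```

```text
side [198, 212, 21, 16, 198] [208.3 219.3] at z52 [689. -62.  52.] mean [118. 121. 120.] was [43. 46. 48.]
side [278, 359, 27, 25, 475] [290.5 371.2] at z52 [442. 400.  52.] mean [ 57.  95. 122.] was [121. 127. 128.]
top [266, 125, 20, 20, 328] [275.1 134.1] at z52 [687. -38.  52.] mean [142. 138. 141.] was [60. 59. 62.]
top [275, 382, 37, 23, 442] [290.9 393.9] at z52 [ 17. -69.  52.] mean [64. 61. 37.] was [18. 20. 24.]
t 24.85 tcp [ 424.5 -247.4  193.6] q [-0.58  0.08  2.16  0.    0.91  2.41] w 91.3 gf 0.0 F [ 0.2 -0.1  0.6] tool y -171.1
knob region diff 5.959533607681756 gate 5.9209523809523805 ref 5.075396825396825
```

The knob is back home and the gate is up: both regions match the start image. The coil is still at rest in the wagon and the gripper is clear of everything.

```bash
python3 -c "
from rig import order
print(order.finish_job())"
```

```text
the job is handed in; nothing more can be done
None
```

The job is handed in at about 25 s of robot time: the coil went from the tray to the saddle to the pocket and rolled into the wagon's trough, where it lies at rest, and the knob has sprung back home; no verdict came back.

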